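# Seat the lens barrel in the reader's V-block and hold it down

## Task

Load the fluorescence reader: swing the keeper arm on the V-block fully open to its stop, then take the longer of the two lens barrels from its grey cradle and lay it in the V, sticking out evenly at both ends. Finish while still holding it there, pressed down with about 20 N that bears evenly on both faces of the V, never knocked or forced down with more than three times that, the keeper left open. Leave the shorter barrel and everything else on the bench where they are.

Things in the scene. Friction and masses are not known exactly. Their poses are not given: they have to be found in the camera images.
- barrel: longer lens barrel: dark metal cylinder, 36 mm diameter, 140 mm long, 0.17 to 0.35 kg. Origin at its very centre; y axis along the barrel. Starts level in one of two identical grey cradles, its axis 42 mm above the bench, carried by saddles 28 to 48 mm either side of the cradle's middle (34 mm high, 52 mm wide); between them fingers have room down to a base plate 6 mm high
- spare: the shorter lens barrel, same 36 mm diameter and look but 90 mm long; lies in the other grey cradle; to be left alone. Origin at its centre, y axis along the barrel
- vblock: fixed aluminium fixture; origin on the bench under the V's middle, y along the V, x across, z up. Base plate 130 (x) by 170 (y) by 10 mm. Two V yokes centred 41 mm either side of the middle, each 22 mm long, 64 mm wide, 45 mm high; the 60 mm gap between is free for fingers down to the plate. White detector head, 75 mm high, at the +y end, 92 mm from the middle
- seat (a point): where the centre of a 36 mm barrel lies when fully seated and centred in the V: 50 mm above the bench over the vblock's origin; axes as the vblock's. The V has a right angle and its faces reach about 20 mm to each side of the middle
- flank_near: the V's face on the vblock's -x side (on both yokes), sloping at 45 degrees; a face of the fixture. Origin as the vblock's
- flank_far: the V's face on the vblock's +x side (on both yokes), sloping at 45 degrees. Origin as the vblock's
- keeper (a joint): quarter-turn keeper arm on an upright hinge. 0 = closed stop: arm across the V, pointing to the vblock's -x. 1.571 rad = open stop: arm points to the vblock's -y, clear of the V. Opens counter-clockwise seen from above. Stays where it is left; takes about 2 N at the pin. Starts at 0 to 0.35 rad
- keeper_pin (a point): grip point on the keeper arm's upright round pin, 14 mm diameter; the pin stands from 79 to 121 mm above the bench and this point is 105 mm above the bench, on the pin's axis, 80 mm from the hinge axis. The arm under it is 14 mm wide, its top 80 mm above the bench, its underside 72 mm
- keeper_hinge (a point): point on the keeper's upright hinge axis, 105 mm above the bench (above the post, whose top is 84 mm high); at x = 42 mm, y = -41 mm in the vblock's frame
- jar: small lidded glass jar, 40 mm diameter, 45 mm tall; bystander; origin under its centre
- lens_cap: black disc, 44 mm diameter, 16 mm high; bystander; origin under its centre
- tube_stand: white block with six small holes, 60 x 50 x 30 mm; bystander; origin under its centre
- reagent: amber bottle, 56 mm diameter, 100 mm tall; bystander; origin under its centre
- pipette: hand pipette lying down, about 220 mm long, 30 mm high; bystander; origin under its middle
Things that resemble listed ones, but are neither listed nor needed, are in the scene too. What is shaped like the barrel but red is not meant.

How it is judged:
On the way, in this order (a step that is already met when the one before it is completed fails the run):
1. the keeper arm is swung open to its stop (value of joint keeper above 1.47 rad), for 0.2 s.
2. the longer barrel lies in the V, touching both faces (x of barrel in the frame of seat between -0.0025 and 0.0025 m and y of barrel in the frame of seat between -0.01 and 0.01 m and z of barrel in the frame of seat between -0.003 and 0.002 m and angle between the y axis of barrel and the y axis of seat, either way round below 0.035 rad and contact force between barrel and flank_near above 0.5 N and contact force between barrel and flank_far above 0.5 N), for 0.2 s.
At the end, for the whole second after the job is handed in: Barrel centred in the V within 2.5 mm sideways, 10 mm along it, -3 to +2 mm in height and 0.035 rad, and still; each face of the V carries more than 4.5 N (the robot presses with some 6 N or more); keeper still open (over 1.40 rad); spare within 20 mm of its place (x of barrel in the frame of seat between -0.0025 and 0.0025 m and y of barrel in the frame of seat between -0.01 and 0.01 m and z of barrel in the frame of seat between -0.003 and 0.002 m and angle between the y axis of barrel and the y axis of seat, either way round below 0.035 rad and contact force between barrel and flank_near above 4.5 N and contact force between barrel and flank_far above 4.5 N and linear speed of barrel below 0.01 m/s and value of joint keeper above 1.4 rad and distance of spare from where it was at the start of the episode below 0.02 m); the arm keeps its last pose, push and grip.
It fails at once if the lens is pressed or knocked onto a face of the V with more than 45 N (contact force between barrel and flank_near above 45 N or contact force between barrel and flank_far above 45 N).
It fails at once if the shorter barrel or a bystander is shifted by more than 20 to 30 mm (distance of spare from where it was at the start of the episode above 0.02 m or distance of any of jar, lens_cap, tube_stand, reagent, pipette from where it was at the start of the episode above 0.03 m).
It also fails if it takes over 72 s, if anything falls off the work surface, if the arm or the gripper's body presses on something with over 40 N, if the wrist force passes 120 N, or if a joint passes its speed limit or range.

## Robot

A 6-joint arm with a two-finger parallel gripper is mounted at the origin on the work surface. World frame = base frame: x ahead of the robot, y to its left, z up, the work surface at z = 0. Lengths are in m, angles in rad, forces in N, time in s.
With the tool pointing down it reaches from about 0.35 to 0.975 m from the base axis. Payload 4.9 kg.
Tool frame: the origin (TCP) lies midway between the tips of the shut fingers; the grasp point (between the pads) lies 19 mm behind it; z points along the fingers, y is the line along which they close (so a half turn about z gives the same grasp; the last joint's range is limited). The gripper opens to 85 mm and grips with 20 to 120 N. Pads are 22 mm wide; open, the fingers measure 114 mm over their backs; the gripper's body (76 mm by 85 mm) begins 54 mm behind the grasp point. The pads swing forward as they close: fully open they stand 13 mm farther back than shut.
Start: joints at [-1.289, 0.053, 1.613, -0, 1.476, -0.119], TCP at [0.244, -0.575, 0.231] pointing down, gripper open.
Joint ranges: [-3.01, 3.01], [-1.01, 2.22], [0.06, 2.58], [-1.02, 4.17], [0.09, 2.62], [-3.14, 3.14]. Speed limits (rad/s): [2.57, 2.57, 3.14, 3.14, 3.14, 3.14].

## Interface

Orientations are given as a rotation vector (axis times angle).
In Python, from station import telemetry, optics, ctrl gives the robot as it stands.
- The arm moves only by the shell command python3 -m pendant 'ROWS' [FORCE]. ROWS is JSON, one flat list of numbers, 7 for each row, row after row: the turn, a rotation vector about the tool's x, y, z as a fraction of full scale, then the shift along the tool's x, y, z as a fraction of full scale, then the opening, from 0 (shut) to 1 (fully open). In form: [ax, ay, az, tx, ty, tz, fingers, ax, ay, az, tx, ty, tz, fingers, ...]. A call has 1 to 12 rows; each row is the pose to reach, as a shift and turn from the pose commanded when the call began, along the tool's axes at that moment; what a row does not reach only later rows make up. Full scale, the value 1, is 300 mm for a shift and 30 degrees for a turn. A row lasts 1/8 s, in which the tool goes at most 62.5 mm and 10.7 degrees, less where a joint would pass 70% of its speed; a pose out of reach is approached as far as the arm can. A call with a number of a shift or a turn outside -1 to 1 is refused whole. A call with a gripper value outside its range is refused whole. The fingers move at their own pace and stop on an object; FORCE is the grip in N (left out, the last holds). Time passes only in rows, so rows that repeat a pose let the fingers close. It gives the time, the measured TCP pose, the force, the opening and the grip force at its end, in the units of the state.
- telemetry.get_obs(): the state, without advancing time (a new reading comes with each control period).
- optics.get_image(name): name is "scene" or "side" or "wrist"; returns a dict with "image" (384x512x3 uint8, red, green, blue), "depth" (384x512 float32, m along the optical axis (not along the pixel's ray), 0 where there is no reading), "fx", "fy", "cx", "cy" (pixels), "rvec" (rotation vector, rad) and "tvec" (3), from world to camera coordinates, as OpenCV has them. Camera axes: x right, y down, z forward; pixel columns grow to the right and rows downward; lengths in m; the calibration is good to about 2 mm. A picture is of the moment at which its call begins.
- ctrl.finish_job(): hands the job in; it is judged then, once.
The state is a dict: "t": time; "q": joint angles; "dq": joint speeds; "effort": joint torques, N m; "tool_pos": TCP position; "tool_rot": TCP orientation; "contact_force": force on the tool from outside, world axes, zero at the start; "wrist_torque": the same for the moment, N m; "opening": finger opening in m; "grip_force": force on a finger pad.
Only numpy, scipy, OpenCV 4.12 (cv2) and the standard library are available. Lean on these libraries where they do the work, as an engineer would, in place of code of your own. Each camera call takes 0.05 s, during which the arm holds its last target. There are 200 camera calls.

## Working session

There is one attempt and no reset: what is moved stays moved. The work goes in short steps, Python scripts to look and compute and a shell command to move; the robot and the scene stay as the last step left them, time stands still between calls to the robot, and variables do not carry over. Pictures are saved under pics/ and viewed, at most 10 in all, crops included, and the job is handed in when it is done.

```bash
mkdir -p pics
cat > h.py <<'E'
import numpy as np,cv2,pickle
from station import telemetry,optics,ctrl
from scipy.spatial.transform import Rotation as R
def grab(n,save=None):
    d=optics.get_image(n); pickle.dump(d,open(f'{n}.pkl','wb'))
    if save: cv2.imwrite(f'pics/{save}.png',d['image'][:,:,::-1])
    return d
def world(d):
    h,w=d['depth'].shape; u,v=np.meshgrid(np.arange(w),np.arange(h)); z=d['depth']
    P=np.stack([(u-d['cx'])/d['fx']*z,(v-d['cy'])/d['fy']*z,z],-1)
    M=R.from_rotvec(np.ravel(d['rvec'])).as_matrix()
    W=(P-np.ravel(d['tvec']))@M; W[z==0]=np.nan
    return W
def ray(d,u,v,h):
    M=R.from_rotvec(np.ravel(d['rvec'])).as_matrix(); t=np.ravel(d['tvec'])
    r=M.T@np.array([(u-d['cx'])/d['fx'],(v-d['cy'])/d['fy'],1]); c=-M.T@t
    return c+r*(h-c[2])/r[2]
def st():
    o=telemetry.get_obs()
    for k in ('t','q','tool_pos','tool_rot','contact_force','wrist_torque','opening','grip_force'): print(k,np.round(o[k],4))
    return o
E
python3 - <<'E'
from h import *
st()
a=grab('scene','s1');b=grab('side','s2');
for d in(a,b):print(d['fx'],d['cx'],d['cy'],d['rvec'],d['tvec'])
E
```

```text
t 0.0
q [-1.289   0.0534  1.6143 -0.      1.476  -0.119 ]
tool_pos [ 0.2437 -0.5749  0.2301]
tool_rot [-3.0767e+00 -6.2490e-01  3.0000e-04]
contact_force [-0.4412 -0.045  -0.4466]
wrist_torque [ 0.0037  0.0434 -0.0292]
opening 0.0853
grip_force 0.0
407.59962957534714 252.80946456000123 193.35514052263554 [ 1.19668399  2.21253873 -1.09454549] [ 0.34594213 -0.2256425   1.5185654 ]
411.349541349384 250.73780303415643 198.90942509447424 [ 0.17577976 -2.79299048  1.36132978] [0.57685081 0.12200141 1.34677821]
```

View pics/s1.png

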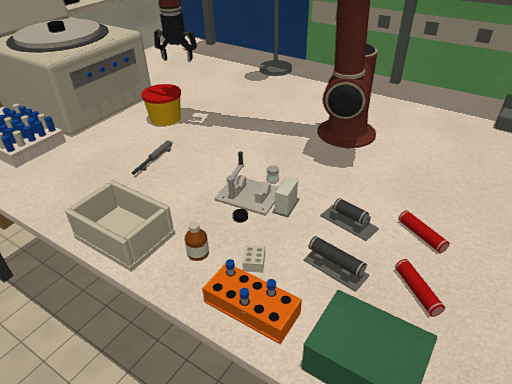

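View pics/s2.png

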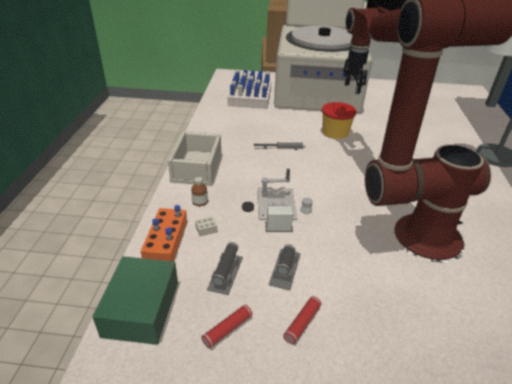

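The scene view shows the longer barrel at about (337,256) and the spare at (351,211). The V-block is at (250,192), with the detector head at (287,196) and the keeper pin at (240,158). The side view agrees: long barrel at (226,263), spare at (286,262), V-block at (277,203) and pin at (289,175).

Run:
```python
from h import *
for n,boxes in(('scene',{'barrel':(300,225,375,285),'spare':(320,190,380,240),'vb':(205,140,310,225)}),('side',{'barrel':(205,235,245,295),'spare':(270,238,303,290),'vb':(250,165,300,235)})):
    d=pickle.load(open(n+'.pkl','rb'));W=world(d)
    for k,(x0,y0,x1,y1) in boxes.items():
        P=W[y0:y1,x0:x1].reshape(-1,3);C=d['image'][y0:y1,x0:x1].reshape(-1,3).astype(int)
        P0=P;
        if k!='vb':
            m=(P[:,2]>.040)&(P[:,2]<.065);Q=P[m]
            (c,s,a)=cv2.minAreaRect(Q[:,:2].astype(np.float32));print(n,k,m.sum(),np.round(c,4),np.round(s,4),a,'zmax',np.percentile(Q[:,2],98))
            c,e,_=cv2.PCACompute2(Q[:,:2].astype(np.float32),None)[:3] if 0 else (0,cv2.PCACompute(Q[:,:2].astype(np.float32),None)[1],0);print(e[0])
        else:
            for lo,hi,t in((.085,.125,'pin'),(.07,.083,'arm/head'),(.04,.05,'yoketop'),(.006,.014,'plate')):
                Q=P[(P[:,2]>lo)&(P[:,2]<hi)]
                if len(Q)<4: print(t,len(Q));continue
                c,s,a=cv2.minAreaRect(Q[:,:2].astype(np.float32));print(n,t,len(Q),np.round(Q.mean(0),4),np.round(c,4),np.round(s,4),round(a,1))
```

```text
scene barrel 828 [0.6325 0.2449] [0.1426 0.0377] 85.12966918945312 zmax 0.06141657189304241
[0.13156961 0.99130696]
scene spare 409 [0.5251 0.1975] [0.0914 0.1757] 81.36152648925781 zmax 0.06165556129893866
[0.14456806 0.98949486]
scene pin 68 [ 0.4886 -0.1378  0.1015] [ 0.5165 -0.1327] [0.0973 0.0189] 17.4
scene arm/head 362 [ 0.4995 -0.021   0.076 ] [ 0.4976 -0.0496] [0.0984 0.1921] 11.3
scene yoketop 257 [ 0.4801 -0.0552  0.044 ] [ 0.4615 -0.0543] [0.1687 0.1881] 11.4
scene plate 1153 [ 0.5209 -0.0785  0.0099] [ 0.5126 -0.0625] [0.2065 0.2491] 27.5
side barrel 526 [0.6252 0.2456] [0.1457 0.0481] 79.16146087646484 zmax 0.06388768342758167
[0.15803398 0.9874336 ]
side spare 338 [0.4561 0.2074] [0.0957 0.0353] 79.52054595947266 zmax 0.0638973088942047
[0.18858817 0.98205626]
side pin 57 [ 0.4918 -0.136   0.1021] [ 0.5129 -0.1335] [0.0989 0.0176] 13.2
side arm/head 309 [ 0.4926 -0.0114  0.077 ] [ 0.503  -0.0469] [0.0988 0.1944] 6.0
side yoketop 173 [ 0.501  -0.0472  0.0441] [ 0.5024 -0.0463] [0.08   0.1941] 9.7
side plate 585 [ 0.5055 -0.0861  0.0109] [ 0.5128 -0.1333] [0.1785 0.3968] 3.0
```

```bash
cat >> h.py <<'E'
def rows(x,y,z,yawy,o=None):
    """fractions for target TCP (tool down, tool-y yaw in deg) from measured pose"""
    o=o or telemetry.get_obs(); R0=R.from_rotvec(o['tool_rot']); yy=np.radians(yawy)
    c,s=np.cos(yy),np.sin(yy); M=np.array([[-s,c,0],[c,s,0],[0,0,-1.]]).T
    Rt=R.from_matrix(M); 
    t=R0.inv().apply(np.array([x,y,z])-o['tool_pos'])/.3; a=(R0.inv()*Rt).as_rotvec()/np.radians(30)
    print('turn',np.round(a,3),'shift',np.round(t,4))
E
python3 - <<'E'
from h import *
o=telemetry.get_obs();M=R.from_rotvec(o['tool_rot']).as_matrix();print(np.round(M,3))
d=grab('wrist');print('cam in tool',M.T@(-R.from_rotvec(np.ravel(d['rvec'])).as_matrix().T@np.ravel(d['tvec'])-o['tool_pos']),d['fx'])
rows(.43,-.08,.36,-100)
E
```

```text
[[ 0.921  0.39  -0.001]
 [ 0.39  -0.921  0.002]
 [ 0.    -0.002 -1.   ]]
cam in tool [ 0.07043912 -0.00032824 -0.14316497] 318.18651679966075
turn [-3.000e-03  1.000e-03  1.099e+00] shift [ 1.2156 -1.2776 -0.4299]
```

```bash
python3 -m pendant '[0,0,0.3,0.3,-0.3,-0.43,1, 0,0,0.6,0.6,-0.64,-0.43,1, 0,0,0.6,0.6,-0.64,-0.43,1, 0,0,0.6,0.6,-0.64,-0.43,1, 0,0,0.6,0.6,-0.64,-0.43,1, 0,0,0.6,0.6,-0.64,-0.43,1]'; python3 -c "
from h import *
rows(.43,-.08,.36,-100)"
```

```text
t: 0.9
tool_pos: [0.3358, -0.3268, 0.3626]
tool_rot: [3.135, 0.142, 0.004]
contact_force: [-0.5, 0.1, -0.2]
opening: 0.0852
grip_force: 0.0
turn [ 0.006 -0.006  0.506] shift [ 0.387  -0.7908  0.0068]
```

```bash
python3 -m pendant '[0,0,0.3,0.2,-0.4,0,1, 0,0,0.5,0.39,-0.79,0,1, 0,0,0.5,0.39,-0.79,0,1, 0,0,0.5,0.39,-0.79,0,1, 0,0,0.5,0.39,-0.79,0,1, 0,0,0.5,0.39,-0.79,0,1]'; python3 -c "
from h import *
grab('wrist','w1')"
```

```text
t: 1.65
tool_pos: [0.4308, -0.0824, 0.3595]
tool_rot: [3.129, -0.273, -0.003]
contact_force: [-0.4, -0.3, 0.3]
opening: 0.0853
grip_force: 0.0
```

View pics/w1.png

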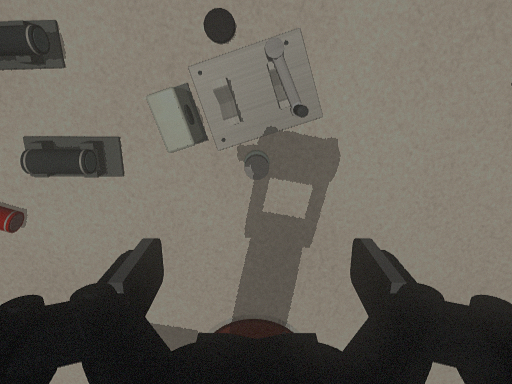

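Wrist view: base plate corners at about (189,66), (300,29), (324,117) and (219,150), post at (274,45), pin top at (300,111), detector head on the left at (175,118).

```bash
python3 - <<'E'
from h import *
d=pickle.load(open('wrist.pkl','rb'));W=world(d);H=W[...,2]
im=d['image'];roi=np.zeros(H.shape,bool);roi[15:185,135:335]=1
print('plate h',np.nanmedian(H[70:140,240:260]), 'bench',np.nanmedian(H[60:110,360:420]))
m=roi&(H>.0055)&(H<.125);m=cv2.morphologyEx(m.astype(np.uint8),cv2.MORPH_OPEN,np.ones((5,5)))
n,l,s,c=cv2.connectedComponentsWithStats(m);print(s[1:])
for px in((189,66),(300,29),(324,117),(219,150)):print(px,np.round(ray(d,*px,.01),4))
c=[ray(d,*p,.01) for p in((189,66),(300,29),(324,117),(219,150))]
r=cv2.minAreaRect(np.array(c)[:,:2].astype(np.float32));print(r)
for lo,hi,nm in((.11,.13,'pintop'),(.0815,.09,'post'),(.076,.0835,'arm'),(.07,.08,'head'),(.04,.05,'yoke')):
    k=roi&(H>lo)&(H<hi);
    if nm=='head':k[:,210:]=0
    v,u=np.nonzero(k)
    if len(u)<3:print(nm,len(u));continue
    Q=W[k];q=cv2.minAreaRect(Q[:,:2].astype(np.float32));print(nm,len(u),'px',u.mean(),v.mean(),'xy',np.round(Q.mean(0),4),np.round(q[0],4),np.round(q[1],4),q[2])
E
python3 -c "
import cv2
i=cv2.imread('pics/w1.png')[10:180,135:345];cv2.imwrite('pics/w1c.png',cv2.resize(i,None,fx=3.5,fy=3.5,interpolation=cv2.INTER_CUBIC))"
```

```text
plate h 0.01059605465649319 bench 0.0005812613328545666
[[  204    15    31    28   752]
 [  189    29   133   121 10368]
 [  147    87    55    66  2368]
 [  244   150    25    30   614]]
(189, 66) [ 0.5558 -0.0045  0.01  ]
(300, 29) [ 0.5765 -0.1699  0.01  ]
(324, 117) [ 0.4497 -0.1893  0.01  ]
(219, 150) [ 0.4279 -0.0222  0.01  ]
((0.5027554631233215, -0.09686705470085144), (0.12915603816509247, 0.16949045658111572), 7.451014041900635)
pintop 121 px 301.5289256198347 110.9090909090909 xy [ 0.4726 -0.1428  0.1207] [ 0.4723 -0.1429] [0.0127 0.0135] 81.2882308959961
post 404 px 276.83168316831683 55.78712871287129 xy [ 0.5399 -0.1266  0.0841] [ 0.5133 -0.1355] [0.0993 0.0236] 16.892789840698242
arm 1172 px 235.49146757679182 98.19539249146757 xy [ 0.4994 -0.0652  0.0788] [ 0.4939 -0.0508] [0.1006 0.1887] 12.46274185180664
head 1838 px 170.15342763873775 119.48911860718172 xy [0.4879 0.0233 0.0753] [0.4869 0.0243] [0.08   0.0404] 8.294183731079102
yoke 1170 px 245.1153846153846 126.50940170940171 xy [ 0.4579 -0.0706  0.044 ] [ 0.4565 -0.0676] [0.1545 0.1419] 5.42213249206543
```

View pics/w1c.png

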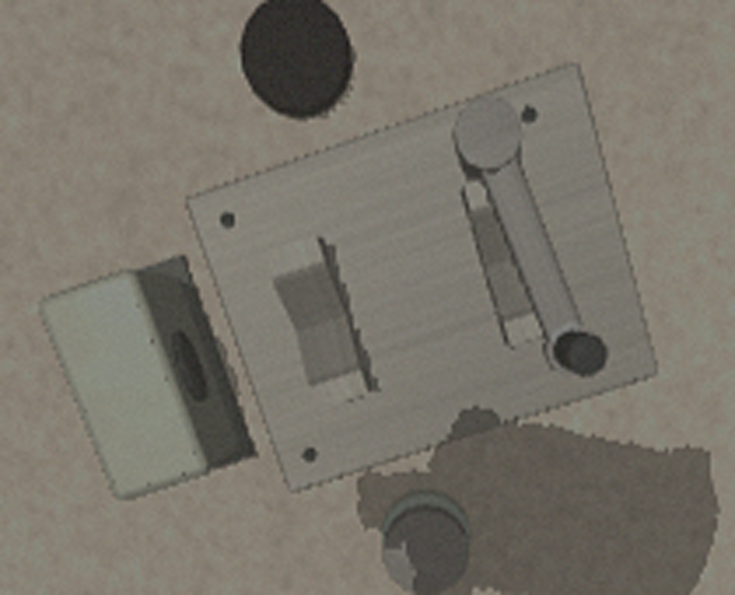

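Run:
```python
from h import *
d=pickle.load(open('wrist.pkl','rb'))
print(ray(d,274.4,48,.084), ray(d,301.5,110.9,.121))
rows(.4725,-.1429,.087,-82)
```

```text
[ 0.54952277 -0.12499682  0.084     ] [ 0.47258939 -0.14275915  0.121     ]
turn [ 0.001  0.003 -0.602] shift [0.1737 0.1711 0.9085]
```

Run:
```python
from h import *
d=pickle.load(open('wrist.pkl','rb'));W=world(d)
th=np.radians(7.6);c0=np.array([.5028,-.0969])
def v(p): q=p[:2]-c0;return np.round([q[0]*np.cos(th)+q[1]*np.sin(th),-q[0]*np.sin(th)+q[1]*np.cos(th)],4)
for n,px,h in(('yoke+ rt far',(320,237),.045),('yoke+ rt near',(378,390),.045),('yoke- lf far',(463,190),.045),('yoke- lf near',(510,348),.045),('V+ bot',(328,323),.0245),('V- bot',(503,267),.0245),('post',(488,133),.084),('pin',(582,352),.121),('screw',(228,220),.01),('screw',(310,455),.01),('screw',(529,115),.01),('c1',(187,197),.01),('c2',(578,65),.01),('c3',(657,374),.01),('c4',(291,491),.01),('headtop',(42,300),.075),('headtop',(205,470),.075),('cap',(297,58),.016)):
    u,w=px[0]/3.5+135,px[1]/3.5+10;p=ray(d,u,w,h);q=W[int(round(w)),int(round(u))]
    print(n,np.round(p,4),v(p),'depth',np.round(q,4),v(q))
print(d['rvec'],d['tvec']);M=R.from_rotvec(np.ravel(d['rvec'])).as_matrix();print(M[2], -M.T@np.ravel(d['tvec']))
```

```text
yoke+ rt far [ 0.5284 -0.0576  0.045 ] [0.0306 0.0356] depth [ 0.5293 -0.0555  0.027 ] [0.0317 0.0375]
yoke+ rt near [ 0.467 -0.069  0.045] [-0.0318  0.0324] depth [ 0.4652 -0.0673  0.0112] [-0.0334  0.0343]
yoke- lf far [ 0.5357 -0.1152  0.045 ] [ 0.0302 -0.0225] depth [ 0.5365 -0.1151  0.0411] [ 0.031  -0.0225]
yoke- lf near [ 0.4741 -0.1241  0.045 ] [-0.032  -0.0231] depth [ 0.4727 -0.1268  0.0114] [-0.0338 -0.0256]
V+ bot [ 0.496  -0.0525  0.0245] [-0.0009  0.0449] depth [ 0.4963 -0.0532  0.0269] [-0.0007  0.0442]
V- bot [ 0.5053 -0.1275  0.0245] [-0.0015 -0.0306] depth [ 0.5056 -0.1278  0.0267] [-0.0013 -0.031 ]
post [ 0.5495 -0.125   0.084 ] [ 0.0426 -0.0341] depth [ 0.5495 -0.1245  0.0849] [ 0.0426 -0.0335]
pin [ 0.473  -0.1426  0.121 ] [-0.0356 -0.0413] depth [ 0.4727 -0.142   0.1221] [-0.0358 -0.0407]
screw [ 0.5438 -0.0183  0.01  ] [0.0511 0.0725] depth [ 0.5435 -0.0183  0.0117] [0.0508 0.0725]
screw [ 0.4419 -0.0323  0.01  ] [-0.0518  0.0721] depth [ 0.4419 -0.0331  0.0108] [-0.0519  0.0713]
screw [ 0.562 -0.148  0.01 ] [ 0.052  -0.0585] depth [ 0.5614 -0.1474  0.0135] [ 0.0515 -0.0578]
c1 [ 0.5556 -0.0036  0.01  ] [0.0646 0.0855] depth [ 5.571e-01 -1.300e-03  5.000e-04] [0.0665 0.0876]
c2 [ 0.577  -0.1702  0.01  ] [ 0.0638 -0.0824] depth [ 0.5776 -0.1711  0.0024] [ 0.0644 -0.0834]
c3 [ 0.4503 -0.1874  0.01  ] [-0.064  -0.0827] depth [ 0.4492 -0.1892  0.0025] [-0.0653 -0.0844]
c4 [ 0.4276 -0.0207  0.01  ] [-0.0644  0.0854] depth [ 0.4282 -0.0207  0.0105] [-0.0639  0.0854]
headtop [0.5227 0.0455 0.075 ] [0.0386 0.1385] depth [0.5224 0.0455 0.0753] [0.0382 0.1385]
headtop [0.4509 0.0005 0.075 ] [-0.0385  0.1034] depth [4.509e-01 4.000e-04 7.260e-02] [-0.0385  0.1033]
cap [ 0.5978 -0.0597  0.016 ] [0.0991 0.0243] depth [ 0.5973 -0.0597  0.0159] [0.0986 0.0243]
[-1.89273507  2.25386106  0.31983278] [-0.00637394  0.34905023  0.62431344]
[-0.27411377  0.04800954 -0.96049816] [ 0.50024501 -0.09421202  0.50251665]
```

```bash
python3 -m pendant '[0,0,-0.3,0.17,0.17,0.1,1, 0,0,-0.6,0.17,0.17,0.3,1, 0,0,-0.77,0.17,0.17,0.45,1, 0,0,-0.77,0.17,0.17,0.55,1, 0,0,-0.77,0.17,0.17,0.55,1, 0,0,-0.77,0.17,0.17,0.55,1]'; python3 -c "
from h import *
rows(.4727,-.1427,.087,-77)"
```

```text
t: 2.45
tool_pos: [0.4725, -0.1429, 0.1969]
tool_rot: [3.12, 0.354, 0.003]
contact_force: [-0.0, -0.4, 0.5]
opening: 0.0858
grip_force: 0.0
turn [ 0.003 -0.003 -0.002] shift [ 3.000e-04 -1.000e-03  3.665e-01]
```

```bash
python3 -m pendant '[0,0,0,0,0,0.15,1, 0,0,0,0,0,0.3,0.6, 0,0,0,0,0,0.36,0.4, 0,0,0,0,0,0.36,0.2, 0,0,0,0,0,0.36,0, 0,0,0,0,0,0.36,0, 0,0,0,0,0,0.36,0, 0,0,0,0,0,0.36,0]' 20
python3 - <<'E'
from h import *
o=telemetry.get_obs();print(o['wrist_torque'])
h=np.array([.549,-.125]);p=o['tool_pos'][:2];r=np.linalg.norm(p-h);a0=np.degrees(np.arctan2(*(p-h)[::-1]));print(r,a0)
R0=R.from_rotvec(o['tool_rot'])
for k in range(1,4):
  for f in(.33,.67,1):
    a=np.radians(a0+28.5*(k-1+f)); 
    b=np.radians(a0+28.5*(k-1));g=lambda t:h+.079*np.array([np.cos(t),np.sin(t)])
    rr=R.from_euler('z',28.5*(k-1),degrees=True)*R0
    print(k,f,np.round(rr.inv().apply(np.r_[g(a)-g(b),0])/.3,3),'turn',-28.5*f/30)
E
```

```text
t: 3.45
tool_pos: [0.4737, -0.1423, 0.0898]
tool_rot: [3.118, 0.357, 0.005]
contact_force: [-0.7, -2.6, 6.5]
opening: 0.0132
grip_force: 22.4
[-0.1986073   0.1615907  -0.05672596]
0.0772979269161267 -167.06059261640445
1 0.33 [0.003 0.043 0.   ] turn -0.31350000000000006
1 0.67 [0.014 0.086 0.   ] turn -0.6365000000000001
1 1 [0.032 0.126 0.   ] turn -0.95
2 0.33 [0.003 0.043 0.   ] turn -0.31350000000000006
2 0.67 [0.014 0.086 0.   ] turn -0.6365000000000001
2 1 [0.032 0.126 0.   ] turn -0.95
3 0.33 [0.003 0.043 0.   ] turn -0.31350000000000006
3 0.67 [0.014 0.086 0.   ] turn -0.6365000000000001
3 1 [0.032 0.126 0.   ] turn -0.95
```

```bash
python3 -m pendant '[0,0,-0.16,0,0.022,0,0, 0,0,-0.32,0.003,0.043,0,0, 0,0,-0.48,0.008,0.065,0,0, 0,0,-0.64,0.014,0.086,0,0, 0,0,-0.8,0.023,0.107,0,0, 0,0,-0.95,0.032,0.126,0,0, 0,0,-0.95,0.032,0.126,0,0]'; python3 -m pendant '[0,0,-0.16,0,0.022,0,0, 0,0,-0.32,0.003,0.043,0,0, 0,0,-0.48,0.008,0.065,0,0, 0,0,-0.64,0.014,0.086,0,0, 0,0,-0.8,0.023,0.107,0,0, 0,0,-0.95,0.032,0.126,0,0, 0,0,-0.95,0.032,0.126,0,0]'
```

```text
t: 4.32
tool_pos: [0.4917, -0.1771, 0.0898]
tool_rot: [2.934, 1.114, 0.004]
contact_force: [0.6, -1.8, 7.0]
opening: 0.0131
grip_force: 22.6
t: 5.2
tool_pos: [0.5241, -0.1987, 0.0898]
tool_rot: [2.569, 1.802, 0.003]
contact_force: [0.4, -1.2, 5.6]
opening: 0.013
grip_force: 22.6
```

```bash
python3 -m pendant '[0,0,-0.16,0,0.022,0,0, 0,0,-0.32,0.003,0.043,0,0, 0,0,-0.48,0.008,0.065,0,0, 0,0,-0.64,0.014,0.086,0,0, 0,0,-0.75,0.02,0.1,0,0, 0,0,-0.84,0.026,0.112,0,0, 0,0,-0.84,0.026,0.112,0,0, 0,0,-0.84,0.026,0.112,0,0]'
```

```text
t: 6.2
tool_pos: [0.558, -0.2027, 0.0898]
tool_rot: [2.114, 2.319, 0.002]
contact_force: [0.1, -0.7, 6.2]
opening: 0.0133
grip_force: 22.5
```

```bash
python3 -m pendant '[0,0,-0.03,0,0.007,0,0, 0,0,-0.03,0,0.007,0,0, 0,0,-0.03,0,0.007,0,0]';python3 -m pendant '[0,0,-0.03,0,0.007,0,0, 0,0,-0.03,0,0.007,0,0, 0,0,-0.03,0,0.007,0,0]'
```

```text
t: 6.58
tool_pos: [0.5596, -0.2025, 0.0898]
tool_rot: [2.096, 2.336, 0.0]
contact_force: [-1.0, -0.5, 7.5]
opening: 0.0134
grip_force: 22.6
t: 6.95
tool_pos: [0.5608, -0.2024, 0.0897]
tool_rot: [2.079, 2.354, -0.002]
contact_force: [-4.8, -0.9, 10.5]
opening: 0.0134
grip_force: 22.8
```

```bash
python3 -m pendant '[0,0,0,0,0,0,0.5, 0,0,0,0,0,0,0.6, 0,0,0,0,0,-0.1,0.6, 0,0,0,0,0,-0.3,1, 0,0,0,0,0,-0.5,1, 0,0,0,0,0,-0.7,1, 0,0,0,0,0,-0.7,1]'; python3 -c "
from h import *
rows(.62,.17,.30,-8)"
```

```text
t: 7.82
tool_pos: [0.5632, -0.2026, 0.3049]
tool_rot: [2.072, 2.345, 0.005]
contact_force: [0.1, 0.7, -0.7]
opening: 0.0856
grip_force: 0.0
turn [0.021 0.01  0.503] shift [1.2092 0.341  0.0117]
```

```bash
python3 -m pendant '[0,0,0.1,0.2,0.06,0,1, 0,0,0.2,0.4,0.12,0,1, 0,0,0.3,0.6,0.18,0,1, 0,0,0.4,0.8,0.24,0,1, 0,0,0.5,1,0.34,0,1, 0,0,0.5,1,0.34,0,1, 0,0,0.5,1,0.34,0,1]'
python3 - <<'E'
from h import *
d=grab('wrist','w2')
grab('scene')
E
```

```text
t: 8.7
tool_pos: [0.6245, 0.109, 0.2956]
tool_rot: [-2.368, -2.063, 0.004]
contact_force: [-0.3, -0.6, -0.4]
opening: 0.0853
grip_force: 0.0
```

View pics/w2.png

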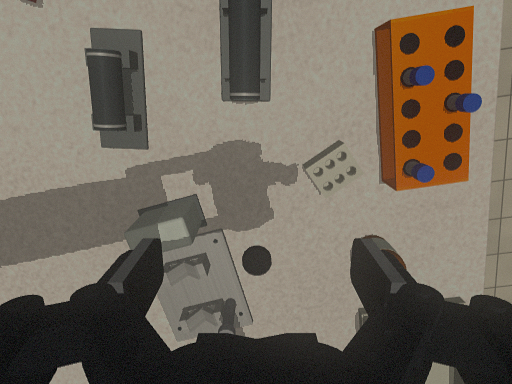

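The longer barrel is only partly in view, with its lower end at about (244,98); the spare is at (107,90) and the keeper arm points down-image at (230,315). I'll move forward so the whole barrel shows.

```bash
python3 -m pendant '[0,0,0,0.12,0,0,1, 0,0,0,0.25,0,0,1, 0,0,0,0.25,0,0,1, 0,0,0,0.25,0,0,1]'
python3 - <<'E'
from h import *
o=telemetry.get_obs();d=grab('wrist');W=world(d);H=W[...,2]
m=(H>.050)&(H<.066)&(abs(W[...,0]-.63)<.06)&(abs(W[...,1]-.245)<.09)
m&=(d['image'].max(2)<140)
n,l,s,_=cv2.connectedComponentsWithStats(m.astype(np.uint8));i=1+s[1:,4].argmax();m=l==i;print(s[i],np.nanmax(H[m]))
Q=W[m];print(np.nanpercentile(Q[:,2],[5,50,95]))
c,sz,a=cv2.minAreaRect(Q[:,:2].astype(np.float32));print(c,sz,a)
T=Q[Q[:,2]>np.percentile(Q[:,2],60)];e=cv2.fitLine(T[:,:2].astype(np.float32),cv2.DIST_L2,0,.01,.01).ravel();print(e)
s_=(Q[:,:2]-e[2:])@e[:2];print('ends',s_.min(),s_.max(),'centre',e[2:]+e[:2]*(s_.min()+s_.max())/2,'yaw',np.degrees(np.arctan2(e[1],e[0])))
dd=pickle.load(open('scene.pkl','rb'));W2=world(dd);k=(W2[...,2]>.095)&(W2[...,2]<.125)&(abs(W2[...,0]-.55)<.06)&(abs(W2[...,1]+.18)<.07);print('pin now',k.sum(),np.nanmean(W2[k],0))
E
```

```text
t: 9.3
tool_pos: [0.6353, 0.1814, 0.2972]
tool_rot: [2.371, 2.06, -0.001]
contact_force: [-0.8, 0.1, -0.0]
opening: 0.0851
grip_force: 0.0
[ 228   36   30  126 3419] 0.06291087090255358
[0.05169917 0.05860622 0.06118268]
(0.6281945109367371, 0.2453167587518692) (0.14020022749900818, 0.033213187009096146) 82.02293395996094
[0.14256288 0.98978573 0.6290475  0.24907933]
ends -0.07390539978574096 0.06622912121598744 centre [0.62850034 0.2452804 ] yaw 81.80382
pin now 45 [ 0.56487481 -0.20128806  0.10998995]
```

```bash
python3 -c "
from h import *
rows(.6283,.2453,.021,-8)"
```

```text
turn [-0.     0.001 -0.002] shift [ 0.2083 -0.0531  0.9209]
```

```bash
python3 -m pendant '[0,0,0,0.11,-0.03,0.05,1, 0,0,0,0.208,-0.053,0.15,1, 0,0,0,0.208,-0.053,0.35,1, 0,0,0,0.208,-0.053,0.55,1, 0,0,0,0.208,-0.053,0.65,1, 0,0,0,0.208,-0.053,0.65,1, 0,0,0,0.208,-0.053,0.65,1]'; python3 -c "
from h import *
rows(.6283,.2453,.021,-8)"
```

```text
t: 10.22
tool_pos: [0.6296, 0.2464, 0.1046]
tool_rot: [2.37, 2.06, 0.004]
contact_force: [0.4, 0.8, 0.0]
opening: 0.0855
grip_force: 0.0
turn [ 0.006 -0.002  0.   ] shift [-0.0047 -0.0047  0.2787]
```

```bash
python3 -m pendant '[0,0,0,-0.003,-0.004,0.1,1, 0,0,0,-0.003,-0.004,0.2,1, 0,0,0,-0.003,-0.004,0.278,1, 0,0,0,-0.003,-0.004,0.278,1, 0,0,0,-0.003,-0.004,0.278,0.6, 0,0,0,-0.003,-0.004,0.278,0.4, 0,0,0,-0.003,-0.004,0.278,0.3, 0,0,0,-0.003,-0.004,0.278,0.2, 0,0,0,-0.003,-0.004,0.278,0.2]' 60; python3 -m pendant '[0,0,0,0,0,0,0.2, 0,0,0,0,0,0,0.1, 0,0,0,0,0,-0.03,0.1, 0,0,0,0,0,-0.06,0.1, 0,0,0,0,0,-0.06,0.1]'
```

```text
t: 11.35
tool_pos: [0.6281, 0.2465, 0.0206]
tool_rot: [2.369, 2.061, 0.004]
contact_force: [-0.1, -0.3, 5.1]
opening: 0.0343
grip_force: 60.0
t: 11.98
tool_pos: [0.6271, 0.2464, 0.0375]
tool_rot: [2.37, 2.062, 0.001]
contact_force: [0.3, -0.1, -2.5]
opening: 0.0346
grip_force: 60.0
```

```bash
python3 -m pendant '[0,0,0,0,0,-0.2,0.1, 0,0,0,0,0,-0.4,0.1, 0,0,0,0,0,-0.6,0.1, 0,0,0,0,0,-0.6,0.1, 0,0,0,0,0,-0.6,0.1]'; python3 -c "
from h import *
rows(.5012,-.0905,.2,7.6)"
```

```text
t: 12.6
tool_pos: [0.6262, 0.2461, 0.2158]
tool_rot: [-2.369, -2.062, 0.002]
contact_force: [0.0, -0.1, -3.0]
opening: 0.0345
grip_force: 61.1
turn [-0.003  0.001 -0.518] shift [-1.1687 -0.2577  0.0537]
```

```bash
python3 -m pendant '[0,0,-0.06,-0.13,-0.03,0,0.1, 0,0,-0.13,-0.28,-0.06,0,0.1, 0,0,-0.2,-0.43,-0.09,0,0.1, 0,0,-0.27,-0.58,-0.13,0,0.1, 0,0,-0.35,-0.73,-0.16,0,0.1, 0,0,-0.4,-0.88,-0.2,0,0.1, 0,0,-0.52,-1,-0.22,0,0.1, 0,0,-0.52,-1,-0.22,0,0.1, 0,0,-0.52,-1,-0.22,0,0.1]'; python3 -c "
from h import *
rows(.5012,-.0905,.1,7.6)
grab('scene')
d=grab('wrist','w3')"
```

```text
t: 13.72
tool_pos: [0.5191, -0.0412, 0.2146]
tool_rot: [-2.066, -2.362, 0.002]
contact_force: [-0.6, 0.6, -2.4]
opening: 0.0345
grip_force: 61.0
turn [-0.007 -0.004  0.001] shift [-0.1556 -0.0798  0.3821]
```

View pics/w3.png

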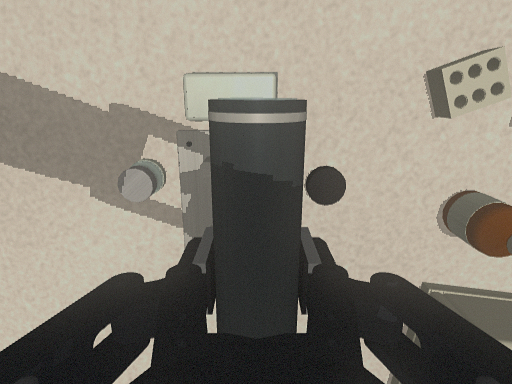

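The held barrel runs straight up-image at (256,200). The detector head's top spans (184,73) to (277,121) and is parallel to the image, so the yaw agrees.

Run:
```python
from h import *
d=pickle.load(open('wrist.pkl','rb'));W=world(d);H=W[...,2]
m=(H>.069)&(H<.08);m[:60]=0;m[125:]=0;m[:,:170]=0;m[:,290:]=0
v,u=np.nonzero(m);
L=[];Rr=[]
for y in range(76,96):
    x=np.nonzero(m[y])[0]
    if len(x):L.append(ray(d,x.min()-.5,y,.075)[:2]);Rr.append(ray(d,x.max()+.5,y,.075)[:2])
L=np.median(L,0);Rr=np.median(Rr,0);print('head L,R',L,Rr,'mid',(L+Rr)/2,np.linalg.norm(L-Rr),'yaw',np.degrees(np.arctan2(*(Rr-L)[::-1])))
T=[ray(d,x,np.nonzero(m[:,x])[0].min(),.075)[:2] for x in range(190,272)];e=cv2.fitLine(np.array(T,np.float32),cv2.DIST_HUBER,0,.01,.01).ravel();print('edge yaw',np.degrees(np.arctan2(e[1],e[0])))
th=np.radians(7.6);mid=(L+Rr)/2;q=mid-np.array([.5012,-.0905]);print('head mid in v',q@[np.cos(th),np.sin(th)],q@[-np.sin(th),np.cos(th)])
# barrel axis in view
b=(H>.235)&(d['image'].max(2)<120);b[:105]=0;b[210:]=0
P=[]
for y in range(130,205,5):
    x=np.nonzero(b[y,190:325])[0]+190;P.append([ray(d,(x.min()+x.max())/2,y,.235)[:2]][0])
o=telemetry.get_obs();e=cv2.fitLine(np.array(P,np.float32),2,0,.01,.01).ravel()
print('barrel yaw',np.degrees(np.arctan2(e[1],e[0])),'perp off tcp',np.cross(e[:2],o['tool_pos'][:2]-e[2:]),np.array(P)[[0,-1]])
s=pickle.load(open('scene.pkl','rb'))
```

```text
head L,R [0.44661614 0.02819744] [0.52488851 0.03878772] mid [0.48575232 0.03349258] 0.07898555377854305 yaw 7.705343689739168
edge yaw 7.6965027
head mid in v 0.0010868314374206725 0.12494642616870025
barrel yaw -82.2486 perp off tcp 2.2868919593027268e-05 [[ 0.51189261  0.01614609]
 [ 0.51568863 -0.0119161 ]]<stdin>:18: DeprecationWarning: Arrays of 2-dimensional vectors are deprecated. Use arrays of 3-dimensional vectors instead. (deprecated in NumPy 2.0)
```

```bash
python3 -m pendant '[0,0,0,-0.08,-0.04,0,0.1, 0,0,0,-0.155,-0.078,0.1,0.1, 0,0,0,-0.155,-0.078,0.25,0.1, 0,0,0,-0.155,-0.078,0.38,0.1, 0,0,0,-0.155,-0.078,0.45,0.1, 0,0,0,-0.155,-0.078,0.5,0.1, 0,0,0,-0.155,-0.078,0.5,0.1, 0,0,0,-0.155,-0.078,0.5,0.1]' 80; python3 -c "
from h import *
rows(.5017,-.0904,.033,7.7);st()"
```

```text
t: 14.82
tool_pos: [0.5041, -0.091, 0.0681]
tool_rot: [2.066, 2.364, 0.001]
contact_force: [0.2, 0.6, -2.7]
opening: 0.034
grip_force: 81.3
turn [ 0.003  0.002 -0.   ] shift [ 0.0032 -0.0079  0.1169]
t 14.825
q [-3.2400e-01 -5.6200e-02  2.0090e+00  1.0000e-04  1.1868e+00 -4.5830e-01]
tool_pos [ 0.5041 -0.091   0.0681]
tool_rot [2.0663e+00 2.3640e+00 1.3000e-03]
contact_force [ 0.1643  0.5731 -2.6965]
wrist_torque [ 0.0644 -0.0095  0.0469]
opening 0.034
grip_force 81.2703
```

```bash
python3 -m pendant '[0,0,0,0.003,-0.004,0.04,0.1, 0,0,0,0.003,-0.008,0.08,0.1, 0,0,0,0.003,-0.008,0.1,0.1, 0,0,0,0.003,-0.008,0.11,0.1, 0,0,0,0.003,-0.008,0.11,0.1]'; python3 -c "
from h import *
rows(.5017,-.0904,.0285,7.7);st()"
```

```text
t: 15.45
tool_pos: [0.5005, -0.0904, 0.0337]
tool_rot: [-2.068, -2.365, 0.0]
contact_force: [0.1, -0.6, -2.7]
opening: 0.0341
grip_force: 81.3
turn [-0.001 -0.    -0.001] shift [-0.0005  0.0039  0.0172]
t 15.45
q [-0.3251 -0.0104  2.0307  0.      1.1217 -0.4589]
tool_pos [ 0.5005 -0.0904  0.0337]
tool_rot [-2.0678e+00 -2.3646e+00  2.0000e-04]
contact_force [ 0.0792 -0.5677 -2.7096]
wrist_torque [ 0.0502  0.0233 -0.0339]
opening 0.0341
grip_force 81.2698
```

Now in 1 mm steps towards contact.

```bash
python3 -m pendant '[0,0,0,0,0.003,0.004,0.1, 0,0,0,0,0.003,0.008,0.1, 0,0,0,0,0.003,0.008,0.1]'; python3 -m pendant '[0,0,0,0,0,0.003,0.1, 0,0,0,0,0,0.003,0.1]'; python3 -m pendant '[0,0,0,0,0,0.003,0.1, 0,0,0,0,0,0.003,0.1]'
```

```text
t: 15.82
tool_pos: [0.5015, -0.0903, 0.0315]
tool_rot: [2.068, 2.365, 0.0]
contact_force: [0.3, -0.8, -3.1]
opening: 0.034
grip_force: 81.3
t: 16.08
tool_pos: [0.5014, -0.0903, 0.0306]
tool_rot: [-2.068, -2.365, 0.0]
contact_force: [0.7, 0.9, -2.2]
opening: 0.0341
grip_force: 81.3
t: 16.32
tool_pos: [0.5017, -0.0903, 0.0299]
tool_rot: [2.068, 2.365, 0.0]
contact_force: [0.1, 0.1, -1.6]
opening: 0.0343
grip_force: 81.3
```

```bash
python3 -m pendant '[0,0,0,0,0,0.003,0.1, 0,0,0,0,0,0.003,0.1]'; python3 -m pendant '[0,0,0,0,0,0.003,0.1, 0,0,0,0,0,0.003,0.1]';python3 -m pendant '[0,0,0,0,0,0.003,0.1, 0,0,0,0,0,0.003,0.1]'; python3 -c "
from h import *
st()"
```

```text
t: 16.58
tool_pos: [0.5022, -0.0904, 0.0294]
tool_rot: [2.067, 2.364, 0.001]
contact_force: [0.5, 1.3, 0.0]
opening: 0.0341
grip_force: 81.4
t: 16.82
tool_pos: [0.5025, -0.0905, 0.029]
tool_rot: [2.067, 2.364, 0.002]
contact_force: [1.2, 1.3, 5.6]
opening: 0.034
grip_force: 82.1
t: 17.08
tool_pos: [0.5026, -0.0905, 0.0288]
tool_rot: [2.066, 2.364, 0.001]
contact_force: [-0.6, 2.1, 10.0]
opening: 0.034
grip_force: 82.7
t 17.075
q [-3.2400e-01  1.1000e-03  2.0288e+00  1.0000e-04  1.1099e+00 -4.5850e-01]
tool_pos [ 0.5026 -0.0905  0.0288]
tool_rot [2.0662e+00 2.3645e+00 1.2000e-03]
contact_force [-0.5733  2.1385  9.9806]
wrist_torque [0.2573 0.2447 0.1936]
opening 0.034
grip_force 82.6733
```

```bash
python3 -m pendant '[0,0,0,0,0,0.003,0.1, 0,0,0,0,0,0.003,0.1]'; python3 -m pendant '[0,0,0,0,0,0.003,0.1, 0,0,0,0,0,0.003,0.1, 0,0,0,0,0,0.003,0.1, 0,0,0,0,0,0.003,0.1]'; python3 -c "
from h import *
st()"
```

```text
t: 17.32
tool_pos: [0.5028, -0.0906, 0.0287]
tool_rot: [2.066, 2.365, 0.001]
contact_force: [-4.4, 3.0, 15.4]
opening: 0.0338
grip_force: 83.1
t: 17.82
tool_pos: [0.5028, -0.0906, 0.0286]
tool_rot: [2.066, 2.366, 0.0]
contact_force: [-6.1, 3.9, 19.9]
opening: 0.034
grip_force: 83.8
t 17.825
q [-3.2390e-01  2.4000e-03  2.0280e+00 -2.0000e-04  1.1101e+00 -4.5890e-01]
tool_pos [ 0.5028 -0.0906  0.0286]
tool_rot [2.0657e+00 2.3655e+00 4.0000e-04]
contact_force [-6.0788  3.8608 19.8805]
wrist_torque [0.5573 1.0976 0.3516]
opening 0.034
grip_force 83.7709
```

```bash
python3 -m pendant '[0,0,0,0.001,-0.002,0,0.1, 0,0,0,0.002,-0.003,0,0.1, 0,0,0,0.002,-0.003,0,0.1, 0,0,0,0.002,-0.003,0,0.1]'
python3 - <<'E'
from h import *
st();grab('scene','s3');d=grab('side','s4');
d=pickle.load(open('scene.pkl','rb'))
a=d['image'][130:280,190:390];b=pickle.load(open('side.pkl','rb'))['image'][150:300,190:330]
f=lambda i:cv2.resize(i,(400*i.shape[1]//i.shape[0],400),interpolation=cv2.INTER_CUBIC)
o=np.hstack([f(a),f(b)])[:,:,::-1];cv2.imwrite('pics/fin.png',cv2.resize(o,(800,int(o.shape[0]*800/o.shape[1]))))
E
```

```text
t: 18.32
tool_pos: [0.5028, -0.0906, 0.0286]
tool_rot: [2.064, 2.363, 0.002]
contact_force: [-2.8, 2.3, 17.0]
opening: 0.0342
grip_force: 83.3
t 18.325
q [-3.2380e-01  4.0000e-04  2.0300e+00 -4.0000e-04  1.1072e+00 -4.5870e-01]
tool_pos [ 0.5028 -0.0906  0.0286]
tool_rot [2.0639e+00 2.3633e+00 1.9000e-03]
contact_force [-2.822   2.3182 16.9899]
wrist_torque [0.2742 0.5849 0.4185]
opening 0.0342
grip_force 83.3037
```

View pics/fin.png

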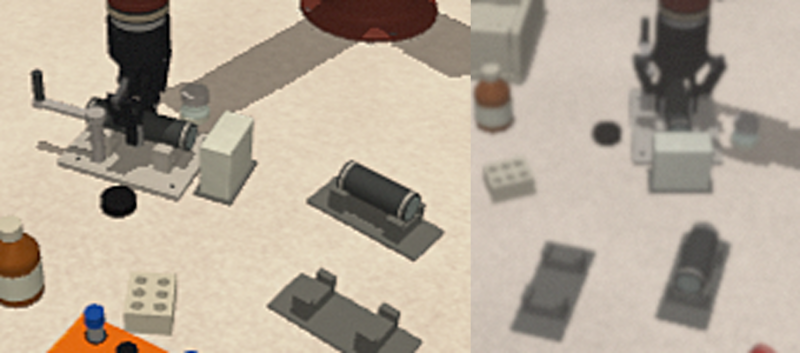

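The barrel lies in the V at (150,120), the keeper arm points open at (60,100), the spare is undisturbed in its cradle, and the long barrel's cradle is empty. I'll make one last trim of the load.

```bash
python3 -m pendant '[0,0,0,0.001,-0.002,0.001,0.1, 0,0,0,0.001,-0.002,0.002,0.1, 0,0,0,0.001,-0.002,0.002,0.1, 0,0,0,0.001,-0.002,0.002,0.1, 0,0,0,0.001,-0.002,0.002,0.1, 0,0,0,0.001,-0.002,0.002,0.1]'
```

```text
t: 19.18
tool_pos: [0.5028, -0.0906, 0.0286]
tool_rot: [2.063, 2.362, 0.003]
contact_force: [-3.3, 1.6, 17.2]
opening: 0.0343
grip_force: 83.4
```

```bash
python3 -c "
from station import ctrl
print(ctrl.finish_job())"
```

```text
the job is handed in; nothing more can be done
None
```

I swung the keeper open to its stop, laid the longer barrel in the V, and handed the job in while pressing it down with about 20 N. By my estimate that is roughly 12 N on the near face and 16 N on the far face. The last pictures showed the keeper still open and the spare in its cradle, but no verdict came back.

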